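# Turn a leaf of the stockroom bench book

## Task

On the packing bench lies a stock book with rigid leaves on a hinge rod; its yellow leaf has been left standing a little open on the right. With a fingertip or the outside of the fingers, not pinching it, turn the yellow leaf over the spine and press it down so that it lies flat on the left-hand leaves, without flinging it over. Turn only that leaf (the blue one under it stays down on the right) and leave the other things on the bench where they are.

Things in the scene. Friction and masses are not known exactly. Their poses are not given: they have to be found in the camera images.
- book: Stock book, fixed on the bench: dark foot plate 250 x 300 mm, rigid leaves 3 mm thick stacked left and right of a hinge rod (the spine). Origin on the bench under mid spine; x along the spine (away from the robot at yaw 0), y to the left stack, z up. Stack tops are 42 mm above the bench and reach 158 mm from the spine, their grey rests 134 mm. Staggered tabs, 55 mm long, stick out 14 mm more.
- spine (a point): The middle of the hinge rod (8 mm thick, end cheeks to 54 mm high at x = +-117 mm), 45 mm above the bench; the leaves swing about this line.
- leaf (a joint): Angle of the yellow leaf about the spine: 0 lying flat on the right, pi/2 upright, 3.14 (its stop) lying flat on the left. The hinge is stiff: the leaf stays at any angle where it is left, and about 1 to 1.5 N at the tab moves it.
- tab (a point): Middle of the outer edge of the yellow leaf's tab, at mid thickness. The leaf: yellow frame, white card, 3 mm thick, 210 mm along the spine, reaching 158 mm from the hinge line; its tab (55 mm long, at the middle of the edge) reaches 172 mm. The hinge line lies in its mid plane, so flat on either side the mid plane is 45 mm above the bench.
- next_leaf (a joint): Angle of the blue-framed leaf that lies under the yellow one on the right: 0 lying flat. Same size and hinge; its tab is at x = -70 mm of the book. Its top face is 42 mm above the bench.
- carton: Loose white and blue carton, 75 x 110 x 60 mm high; origin at the centre of its underside. Leave alone.
- bin: Loose blue open-front parts bin, 140 x 100 x 74 mm high; origin at the centre of its underside. Leave alone.
- scanner: Loose grey and black hand scanner lying on its side, about 95 x 135 x 44 mm high; origin on its underside near the middle. Leave alone.
- marker: Loose fat marker standing on its blue cap, 26 mm thick, 115 mm high; origin at the centre of its foot. Leave alone.

How it is judged (in metres and radians):
At the end, for the whole second after the job is handed in: The yellow leaf lies flat on the left (within 0.05 rad of its stop, about 8 mm at its outer edge) and at rest; the blue leaf still lies on the right (below 0.05 rad); carton, bin, scanner and marker are within 20 mm of where they stood (value of joint leaf above 3.09 rad and velocity of joint leaf below 0.05 rad/s and value of joint next_leaf below 0.05 rad and distance of each of carton, bin, scanner, marker from where it was at the start of the episode below 0.02 m); the robot touches nothing.
It fails at once if the yellow leaf is pinched or forced while it swings (fingers press on it with more than 20 N in all) (value of joint leaf between 0.05 and 3 rad and contact force between the fingers and leaf above 20 N).
It fails at once if the yellow leaf is moved with the arm or the gripper's body instead of the fingers (contact force between the arm and leaf above 3 N).
It fails at once if the yellow leaf is flung over (faster than 4 rad/s) (velocity of joint leaf above 4 rad/s).
It fails at once if the blue leaf is lifted with it (over 0.15 rad) (value of joint next_leaf above 0.15 rad).
It fails at once if a thing standing by is lifted or shoved (over 20 mm) (distance of any of carton, bin, scanner, marker from where it was at the start of the episode above 0.02 m).
It also fails if it takes over 45 s, if anything falls off the work surface, if the arm or the gripper's body presses on something with over 40 N, if the wrist force passes 120 N, or if a joint passes its speed limit or range.

## Robot

A 6-joint arm with a two-finger parallel gripper is mounted at the origin on the work surface. World frame = base frame: x ahead of the robot, y to its left, z up, the work surface at z = 0. Lengths are in mm, angles in degrees, forces in N, time in s.
With the tool pointing down it reaches from about 350 to 850 mm from the base axis. Payload 8.1 kg.
Tool frame: the origin (TCP) lies between the finger pads; the fingertips stand 19 mm ahead of it and the grasp point (between the pads) is the TCP (nose_length is the distance from the TCP to the fingertips, in mm); y points along the fingers, x is the direction in which the jaws open and shut, and the axes are right-handed (so a half turn about y gives the same grasp; the last joint's range is limited). The gripper opens to 85 mm and grips with 20 to 120 N. Pads are 22 mm wide; open, the fingers measure 114 mm over their backs; the gripper's body (76 mm by 85 mm) begins 54 mm behind the grasp point. The pads swing forward as they close: fully open they stand 13 mm farther back than shut.
Start: joints at [-70.554, 7.471, 85.268, -0, 87.261, -4.893], TCP at [247.303, -546.669, 221.392] pointing down, gripper open.
Joint ranges: [-169.43, 169.43], [-51.17, 129.36], [1.28, 143.12], [-76.62, 256.62], [0, 156.53], [-152.29, 152.29]. Speed limits (degrees/s): [136.94, 136.94, 159.86, 180, 180, 180].

## Interface

Orientations are given as [roll, pitch, yaw] about the fixed x, y, z axes, in that order (R = Rz(yaw) Ry(pitch) Rx(roll)).
In Python, from bench import sense, snapshot, camera_info, hand_in, nose_length gives the robot as it stands.
- The arm moves only by the tool arm_command, never from a script. Its argument "commands" is a list of rows, each a list of 3 entries, a list of its own where there are three numbers: the opening in per cent of the stroke, from 0 (shut) to 100 (fully open), then the shift along the world's x, y, z in units of 30 mm (1.0 is 30 mm), then the turn, a rotation vector about the world's x, y, z in degrees. A call has 1 to 5 rows; each row shifts and turns the pose as measured when the row begins; what a row does not reach is not made up. A row lasts 1/12 s, in which the tool goes at most 41.7 mm and 7.16 degrees, less where a joint would pass 70% of its speed; a pose out of reach is approached as far as the arm can. A call is refused whole if a number of a shift passes 1 or a number of a turn 7.16, either way. A call with a gripper value outside its range is refused whole. The fingers move at their own pace and stop on an object; "force" is the grip in N (left out, the last holds). Time passes only in rows, so rows that do not move let the fingers close. It gives the time, the measured TCP pose, the force and the opening at its end, in the units of the state.
- sense(): the state, without advancing time (a new reading comes with each control period).
- snapshot(name): name is "scene" or "top" or "wrist"; returns the picture (420x560x3 uint8, blue, green, red); there is no depth.
- camera_info(name): a dict with "fx", "fy", "cx", "cy" (pixels), "rvec" (rotation vector, rad) and "tvec" (3), from world to camera coordinates, as OpenCV has them; the wrist camera has in their place "hand_eye" (4x4, takes a point from camera to tool coordinates, whose origin is the TCP and whose axes are the tool frame's). Camera axes: x right, y down, z forward; pixel columns grow to the right and rows downward; lengths in mm; the calibration is good to about 2 mm. A picture is of the moment at which its call begins: read the wrist's pose just before it. camera_info takes no time and is no camera call.
- hand_in(): hands the job in, once; it reports no verdict.
The state is a dict: "time": time; "joint_pos": joint angles; "qd": joint speeds; "joint_efforts": joint torques, N m; "tool_pos": TCP position; "tcp_rot": TCP orientation; "ft_force": force on the tool from outside, world axes, zero at the start; "wrist_torque": the same for the moment, N m; "finger_gap": finger opening in mm.
Only numpy, scipy, OpenCV 4.12 (cv2) and the standard library are available. Lean on these libraries where they do the work, as an engineer would, in place of code of your own. Each camera call takes 0.05 s, during which the arm holds its last target. There are 200 camera calls.

## Working session

There is one attempt and no reset: what is moved stays moved. The work goes in short steps, Python scripts to look and compute and a tool call to move; the robot and the scene stay as the last step left them, time stands still between calls to the robot, and variables do not carry over. Pictures are saved under pics/ and viewed, about 8 in all and at most 12, crops included, and the job is handed in when it is done.

Besides the shell and the picture viewer there is one more tool, called after ">>>" as a command line: name --argument value ..., lists and objects as JSON in quotes. arm_command: Moves the arm, as the interface text tells. Its arguments: {"type":"object","properties":{"commands":{"type":"array"},"force":{"type":"number"}},"required":["commands"]}

```bash
mkdir -p pics; python3 - <<'E'
from bench import *
import cv2
s=sense();print({k:s[k] for k in("time","tool_pos","tcp_rot","finger_gap","ft_force")},nose_length)
for n in("scene","top"):
    cv2.imwrite(f"pics/{n}0.png",snapshot(n));print(n,camera_info(n))
E
```

```text
{'time': 0.0, 'tool_pos': array([ 247.11854716, -546.13701222,  220.34364084]), 'tcp_rot': array([-89.99042298,   0.10489551, -65.66042829]), 'finger_gap': 85.55941816881456, 'ft_force': array([ 0.15352265,  0.81154671, -0.08528629])} 19.0
scene {'fx': 472.35300999734847, 'fy': 472.35300999734847, 'cx': 274.6724551669443, 'cy': 211.52067988114433, 'rvec': array([ 1.49878005,  2.11053706, -0.79733752]), 'tvec': array([ 196.42265195, -363.81441635, 1612.19801142])}
top {'fx': 439.8987727695102, 'fy': 439.8987727695102, 'cx': 278.79394771483857, 'cy': 214.72977912336103, 'rvec': array([ 2.21048631, -2.16204972,  0.09440129]), 'tvec': array([ -17.99875132,  606.275284  , 1177.76121662])}
```

View pics/top0.png

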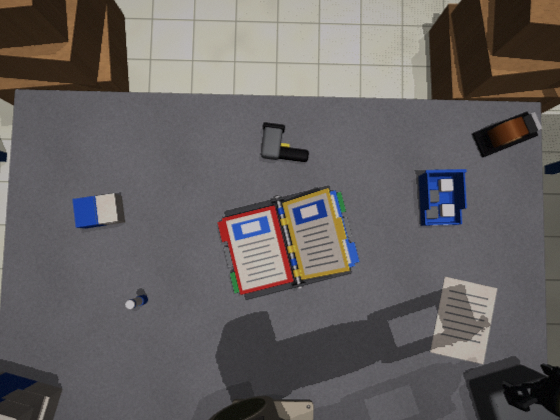

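View pics/scene0.png

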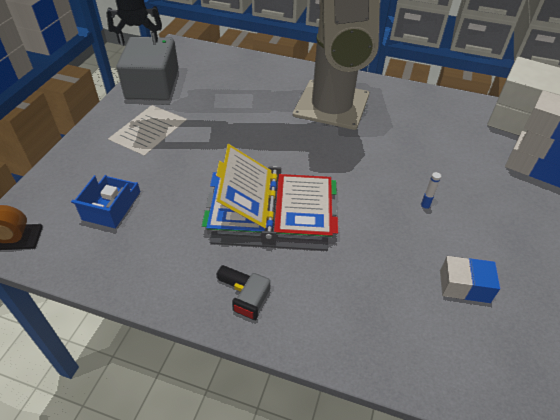

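The top view shows the book at about (290,240): spine from about (277,200) to (299,284), red leaf on the left, yellow leaf raised on the right. Scanner is at (283,143), bin at (443,197), marker at (135,302) and carton at (98,211). I'll enlarge both for pixel picking.

```bash
python3 - <<'E'
import cv2
a=cv2.imread("pics/top0.png")[175:310,205:370];b=cv2.imread("pics/scene0.png")[135:260,195:350]
cv2.imwrite("pics/topz.png",cv2.resize(a,None,fx=4.4,fy=4.4,interpolation=cv2.INTER_CUBIC))
cv2.imwrite("pics/scz.png",cv2.resize(b,None,fx=4.8,fy=4.8,interpolation=cv2.INTER_CUBIC))
E
```

```text
(no output)
```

View pics/topz.png

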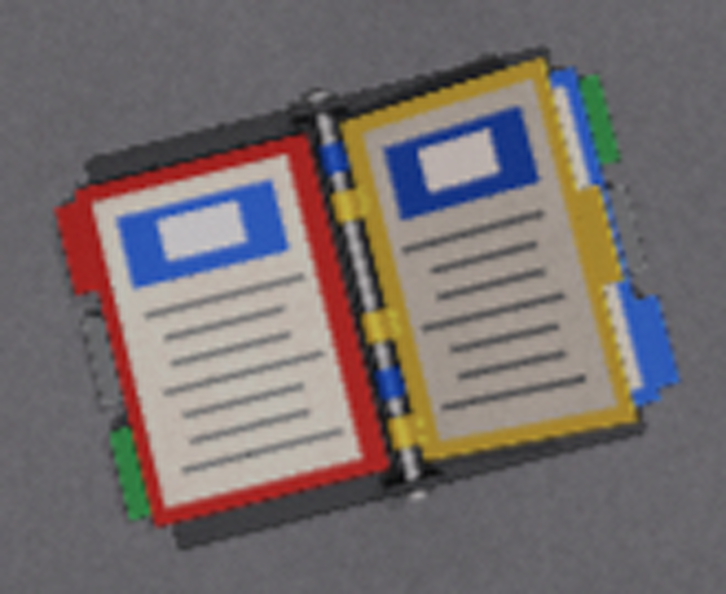

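View pics/scz.png

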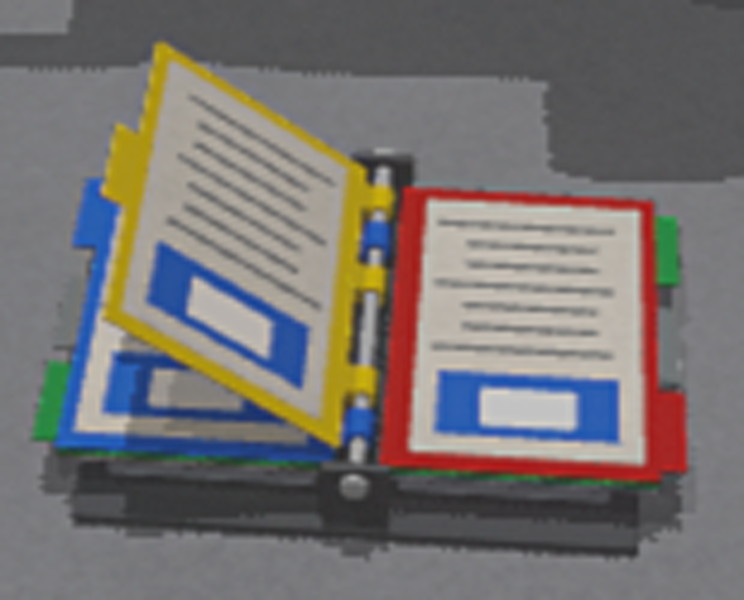

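Zoomed views: in the top crop the yellow outer corners are at (545,60) and (638,420), and the red ones at (78,190) and (157,525). In the scene crop the yellow outer corners are at (160,43) and (107,318), and the tab edge runs (118,125)–(103,195). Next I fit the book pose and leaf angle jointly from both views, plus rough positions for the other things.

```bash
cat > fit.py <<'E'
from bench import *
import numpy as np, cv2
from scipy.optimize import least_squares
def proj(n,P):
    c=camera_info(n);K=np.array([[c["fx"],0,c["cx"]],[0,c["fy"],c["cy"]],[0,0,1]])
    return cv2.projectPoints(np.float64(P).reshape(-1,1,3),c["rvec"],c["tvec"],K,None)[0][:,0]
def ray(n,uv,z):
    c=camera_info(n);R=cv2.Rodrigues(c["rvec"])[0];C=-R.T@c["tvec"]
    d=R.T@np.array([(uv[0]-c["cx"])/c["fx"],(uv[1]-c["cy"])/c["fy"],1]);return C+d*(z-C[2])/d[2]
def book(p,B):
    a=p[2];B=np.float64(B);return np.c_[p[0]+B[:,0]*np.cos(a)-B[:,1]*np.sin(a),p[1]+B[:,0]*np.sin(a)+B[:,1]*np.cos(a),B[:,2]]
E
python3 - <<'E'
from fit import *
Y=lambda t,x,r:(x,-r*np.cos(t),45+r*np.sin(t))
L=lambda t:([Y(t,105,158),Y(t,-105,158),Y(t,27.5,172),Y(t,-27.5,172),(105,158,42),(-105,158,42)],
            [Y(t,-105,158),Y(t,105,158),Y(t,-27.5,172),Y(t,27.5,172),(-105,158,42),(105,-158,42)])
T=np.array([(545,60),(638,420),(606,190),(624,278),(78,190),(157,525)])/4.4+(205,175)
S=np.array([(160,43),(107,318),(118,125),(103,195),(655,202),(58,450)])/4.8+(195,135)
def f(p):
    a,b=L(p[3]);return np.r_[proj("top",book(p,a))-T,proj("scene",book(p,b))-S].ravel()
g=ray("top",(288,242),45)
for t0 in(.4,1):
    r=least_squares(f,[g[0],g[1],.25,t0],x_scale=[10,10,.1,.1]);print(r.x,np.degrees(r.x[2:]),r.cost)
print(np.round(r.fun.reshape(-1,2),1))
p=r.x
print("tab",book(p,[Y(p[3],0,172)]),"spine",book(p,[(120,0,45),(-120,0,45)]))
for n,uv,z in(("scanner",(283,143),20),("bin",(443,197),30),("carton",(98,211),60),("marker",(131,305),115)):print(n,ray("top",uv,z).round())
E
```

```text
[ 5.32556553e+02 -3.24488873e+01  2.64783305e-01  6.52546310e-01] [15.17096588 37.3881495 ] 3.4942442125551825
[ 5.32556553e+02 -3.24488871e+01  2.64783303e-01  6.52546306e-01] [15.17096575 37.38814924] 3.494244212554849
[[-0.  -0.7]
 [ 0.2  0.3]
 [-1.2 -1.3]
 [ 0.4  0.6]
 [-0.6 -0.1]
 [-0.3  0.6]
 [-0.1 -0.2]
 [-0.7  0.2]
 [ 0.1 -0.4]
 [-0.   0.1]
 [ 0.2 -0.2]
 [-0.5 -1. ]]
tab [[ 568.32073298 -164.3470688   149.44038044]] spine [[648.37446063  -1.04487157  45.        ]
 [416.73864467 -63.85290262  45.        ]]
scanner [807. -12.  20.]
bin [ 665. -452.   30.]
carton [603. 473.  60.]
marker [367. 357. 115.]
```

Fit is good (residuals about 1 px). The book is at (533,-32) with yaw 15.2°, and the leaf is at 37°. My plan is to push with shut fingers tilted about 50°, tip to the left under the leaf, then follow the arc with the fingertip and untilt to vertical. First comes the approach to standoff.

>>> arm_command --commands '[[0,[0.97,0.78,0],[0,0,-4.6]],[0,[0.97,0.78,0],[0,0,-4.6]],[0,[0.97,0.78,0],[0,0,0]],[0,[0.97,0.78,0],[0,0,0]],[0,[0.97,0.78,0],[0,0,0]]]' --force 20

```text
time: 0.52
tool_pos: [389.2, -428.6, 217.1]
tcp_rot: [-90.2, 0.3, -76.0]
ft_force: [0.9, -0.2, 0.3]
finger_gap: 25.6
```

>>> arm_command --commands '[[0,[0.97,0.78,0],[6.76,1.83,0]],[0,[0.97,0.78,0],[6.76,1.83,0]],[0,[0.97,0.78,0],[6.76,1.83,0]],[0,[0.97,0.78,0],[6.76,1.83,0]],[0,[0.8,0.6,0],[6.76,1.83,0]]]'

```text
time: 0.93
tool_pos: [533.4, -302.0, 219.8]
tcp_rot: [-91.0, 36.2, -75.7]
ft_force: [1.5, -0.7, 0.5]
finger_gap: -0.1
```

```bash
cat > plan.py <<'E'
import sys
from fit import *
from scipy.spatial.transform import Rotation as Ro
p=np.array([532.56,-32.45,.26478]);A=p[2]
u=np.array([np.cos(A),np.sin(A),0]);v=np.array([-np.sin(A),np.cos(A),0])
def rot(phi): # x along -v at phi=0, y = finger direction
    f=np.radians(phi);d=np.sin(f)*v-np.cos(f)*np.array([0,0,1]);z=u*1.;
    x=np.cross(d,z);s=np.sign(x@-v);return Ro.from_matrix(np.c_[x*s,d,z*s])
def tcp(y,z,phi): # tip axis point in book coords -> TCP
    f=np.radians(phi);y-=19*np.sin(f);z+=19*np.cos(f);return np.r_[p[:2],0]+y*v+np.array([0,0,z])
def tip(th,phi,gap=0,r=140,h=15):
    t,f=np.radians([th,phi]);m=np.array([np.sin(t),np.cos(t)]);n=np.array([np.cos(f),np.sin(f)])
    q=r*np.array([-np.cos(t),np.sin(t)])-m*(h*abs(n@m)+1.5+gap);return q[0],45+q[1]
def phi_of(th): return float(np.interp(th,[90,175],[50,5]))
def state():
    s=sense();R=Ro.from_euler("xyz",s["tcp_rot"],degrees=True);d=R.as_matrix()[:,1]
    T=s["tool_pos"]+19*d-np.r_[p[:2],0]
    print("t",round(s["time"],2),"tip book x,y,z",np.round([T@u,T@v,T[2]],1),"tilt",round(np.degrees(np.arctan2(d@v,-d[2])),1),"F",np.round(s["ft_force"],1));return s["tool_pos"],R
def rows(wps): # wps: (y,z,phi) tip
    P,R=state()
    for w in wps:
        Q=tcp(*w);S=rot(w[2]);print(np.round(np.array(w),0),"shift",np.round((Q-P)/30,2),"turn",np.round((S*R.inv()).as_rotvec(degrees=True),1));P,R=Q,S
E
python3 - <<'E'
from plan import *
y,z=tip(37.4,50,12);print(y,z)
rows([(-235,z+60,50),(-235,z,50),(y,z,50)])
E
```

```text
-128.51887954150519 107.40406779213689
t 0.93 tip book x,y,z [ -69.9 -249.2  204.4] tilt 36.2 F [ 1.5 -0.7  0.5]
[-235.  167.   50.] shift [ 2.15  0.96 -1.34] turn [13.5  2.8  0.2]
[-235.  107.   50.] shift [ 0.  0. -2.] turn [0. 0. 0.]
[-129.  107.   50.] shift [-0.93  3.43  0.  ] turn [0. 0. 0.]
```

>>> arm_command --commands '[[0,[0.75,0.33,-0.6],[6.76,1.4,0.1]],[0,[0.75,0.33,-0.6],[6.76,1.4,0.1]],[0,[0.7,0.33,-0.7],[0,0,0]],[0,[0,0,-0.75],[0,0,0]],[0,[0,0,-0.75],[0,0,0]]]'

```text
time: 1.35
tool_pos: [599.3, -269.0, 109.9]
tcp_rot: [-90.5, 49.9, -75.0]
ft_force: [0.2, -0.1, 0.5]
finger_gap: -0.4
```

```bash
python3 - <<'E'
from plan import *
y,z=tip(37.4,50,12)
rows([(y,z,50)])
cv2.imwrite("pics/scene1.png",snapshot("scene"))
E
```

```text
t 1.35 tip book x,y,z [   2.4 -231.2   97.6] tilt 49.9 F [ 0.2 -0.1  0.5]
[-129.  107.   50.] shift [-0.98  3.28  0.33] turn [ 0.2 -0.3 -0.2]
```

>>> arm_command --commands '[[0,[-0.24,0.82,0.08],[0,0,0]],[0,[-0.24,0.82,0.08],[0,0,0]],[0,[-0.25,0.82,0.08],[0,0,0]],[0,[-0.25,0.82,0.08],[0,0,0]]]'

```text
time: 1.73
tool_pos: [563.5, -167.1, 102.4]
tcp_rot: [-91.9, 51.0, -76.4]
ft_force: [-0.5, -1.1, 0.6]
finger_gap: -0.1
```

```bash
python3 - <<'E'
from plan import *
rows([(*tip(t,phi_of(t)),phi_of(t)) for t in range(38,91,6)])
a=snapshot("scene")[100:260,160:370]
cv2.imwrite("pics/sc2.png",cv2.resize(a,None,fx=3.6,fy=3.6,interpolation=cv2.INTER_CUBIC))
E
```

```text
t 1.73 tip book x,y,z [  -5.6 -123.2   90.5] tilt 51.0 F [-0.5 -1.1  0.6]
[-120.  118.   50.] shift [0.15 0.14 0.93] turn [-0.6 -1.4  0.1]
[-112.  130.   50.] shift [-0.07  0.27  0.41] turn [0. 0. 0.]
[-102.  142.   50.] shift [-0.08  0.31  0.38] turn [0. 0. 0.]
[-91. 152.  50.] shift [-0.1   0.35  0.35] turn [0. 0. 0.]
[-79. 161.  50.] shift [-0.11  0.39  0.31] turn [0. 0. 0.]
[-66. 169.  50.] shift [-0.12  0.43  0.26] turn [0. 0. 0.]
[-52. 176.  50.] shift [-0.12  0.45  0.22] turn [0. 0. 0.]
[-37. 181.  50.] shift [-0.13  0.48  0.16] turn [0. 0. 0.]
[-22. 184.  50.] shift [-0.13  0.5   0.11] turn [0. 0. 0.]
```

View pics/sc2.png

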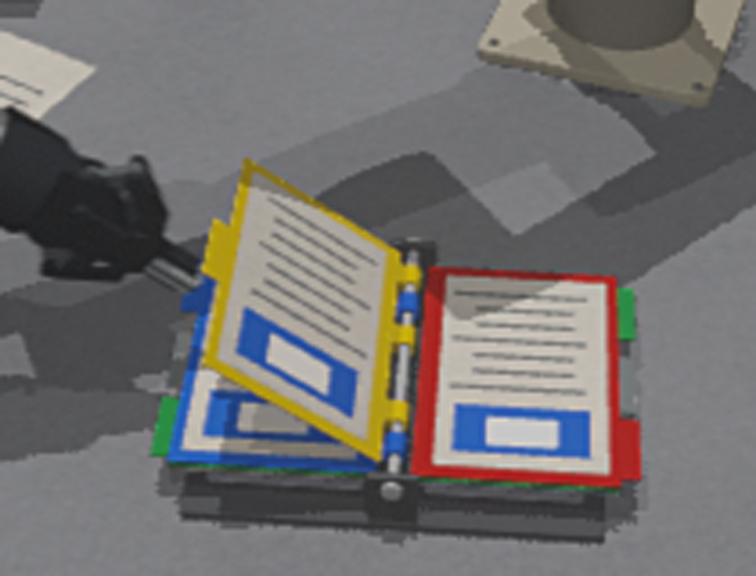

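The fingertip sits under the yellow tab (around (200,280) in the crop), and the leaf is unmoved. Now I lift along the arc.

>>> arm_command --commands '[[0,[0.08,0.05,0.4],[-0.6,-1.4,0]],[0,[0.08,0.06,0.4],[0,0,0]],[0,[-0.05,0.2,0.4],[0,0,0]],[0,[-0.07,0.27,0.42],[0,0,0]],[0,[-0.08,0.3,0.4],[0,0,0]]]'

```text
time: 2.2
tool_pos: [557.1, -132.4, 165.4]
tcp_rot: [-90.9, 50.7, -75.4]
ft_force: [0.1, -0.7, 0.4]
finger_gap: 0.2
```

```bash
python3 - <<'E'
from plan import *
rows([(*tip(t,phi_of(t)),phi_of(t)) for t in range(50,91,8)])
E
```

```text
t 2.2 tip book x,y,z [ -2.6 -88.2 153.4] tilt 50.7 F [ 0.1 -0.7  0.4]
[-102.  142.   50.] shift [ 0.2  -0.43 -0.38] turn [-0.5 -0.7 -0.1]
[-88. 155.  50.] shift [-0.13  0.48  0.45] turn [0. 0. 0.]
[-71. 167.  50.] shift [-0.15  0.54  0.38] turn [0. 0. 0.]
[-52. 176.  50.] shift [-0.16  0.6   0.3 ] turn [0. 0. 0.]
[-32. 182.  50.] shift [-0.17  0.64  0.2 ] turn [0. 0. 0.]
[-11. 185.  50.] shift [-0.18  0.67  0.1 ] turn [0. 0. 0.]
```

>>> arm_command --commands '[[0,[-0.14,0.52,0.4],[0,0,0]],[0,[-0.15,0.56,0.35],[0,0,0]],[0,[-0.16,0.6,0.3],[0,0,0]]]'

```text
time: 2.45
tool_pos: [545.2, -84.7, 202.9]
tcp_rot: [-90.6, 50.3, -75.5]
ft_force: [0.4, -2.0, -0.0]
finger_gap: -0.2
```

```bash
python3 - <<'E'
from plan import *
rows([(*tip(t,phi_of(t)),phi_of(t)) for t in range(82,131,8)])
a=snapshot("scene")[80:260,140:370]
cv2.imwrite("pics/sc3.png",cv2.resize(a,None,fx=3.2,fy=3.2,interpolation=cv2.INTER_CUBIC))
E
```

```text
t 2.45 tip book x,y,z [ -1.5 -39.1 190.8] tilt 50.3 F [ 0.4 -2.  -0. ]
[-32. 182.  50.] shift [-0.01  0.24 -0.29] turn [-0.2 -0.5  0.2]
[-11. 185.  50.] shift [-0.18  0.67  0.1 ] turn [0. 0. 0.]
[  9. 185.  46.] shift [-0.19  0.69  0.04] turn [-4.1 -1.1  0. ]
[ 29. 182.  42.] shift [-0.18  0.68 -0.06] turn [-4.1 -1.1  0. ]
[ 49. 176.  37.] shift [-0.18  0.66 -0.16] turn [-4.1 -1.1 -0. ]
[ 68. 168.  33.] shift [-0.17  0.63 -0.26] turn [-4.1 -1.1  0. ]
[ 85. 157.  29.] shift [-0.16  0.59 -0.35] turn [-4.1 -1.1  0. ]
```

View pics/sc3.png

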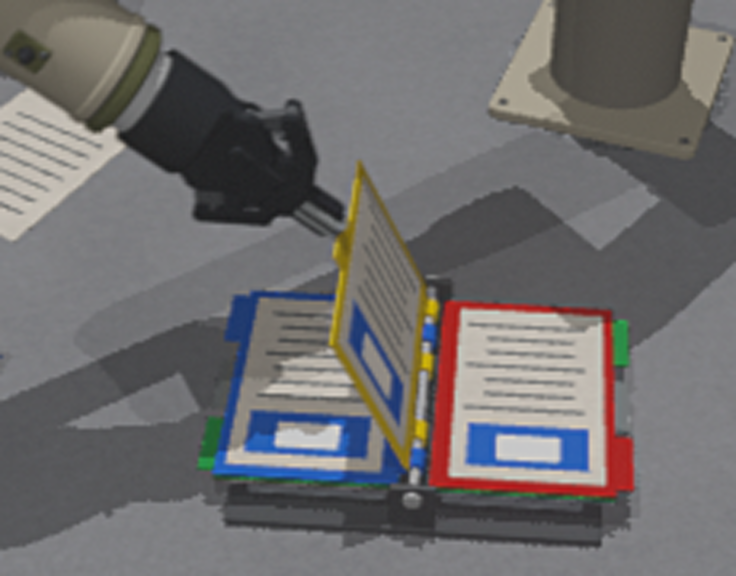

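The leaf is at about 75° with the tip behind the tab, and the blue leaf is still down. I'll carry on past upright, easing the tilt.

>>> arm_command --commands '[[0,[-0.12,0.55,-0.1],[0,0,0]],[0,[-0.15,0.55,0.0],[0,0,0]],[0,[-0.17,0.6,0.03],[-4.1,-1.1,0]],[0,[-0.17,0.6,-0.05],[-4.1,-1.1,0]],[0,[-0.17,0.6,-0.15],[-4.1,-1.1,0]]]'

```text
time: 2.92
tool_pos: [524.5, 0.5, 201.9]
tcp_rot: [-90.1, 37.1, -75.5]
ft_force: [0.3, 0.9, 0.3]
finger_gap: -0.1
```

```bash
python3 - <<'E'
from plan import *
rows([(*tip(t,phi_of(t)),phi_of(t)) for t in range(113,178,8)])
E
```

```text
t 2.92 tip book x,y,z [  0.9  45.4 186.8] tilt 37.1 F [0.3 0.9 0.3]
[ 47. 177.  38.] shift [-0.04  0.02 -0.32] turn [0.8 0.1 0.5]
[ 65. 169.  34.] shift [-0.17  0.64 -0.25] turn [-4.1 -1.1 -0. ]
[ 83. 158.  29.] shift [-0.16  0.6  -0.34] turn [-4.1 -1.1  0. ]
[ 98. 145.  25.] shift [-0.15  0.54 -0.42] turn [-4.1 -1.1 -0. ]
[112. 130.  21.] shift [-0.13  0.48 -0.5 ] turn [-4.1 -1.1 -0. ]
[123. 112.  17.] shift [-0.11  0.4  -0.56] turn [-4.1 -1.1  0. ]
[131.  94.  12.] shift [-0.09  0.32 -0.61] turn [-4.1 -1.1  0. ]
[137.  74.   8.] shift [-0.06  0.23 -0.65] turn [-4.1 -1.1 -0. ]
[140.  54.   5.] shift [-0.03  0.12 -0.65] turn [-3.1 -0.8  0. ]
```

>>> arm_command --commands '[[0,[-0.1,0.35,-0.4],[-2,-0.6,0]],[0,[-0.16,0.6,-0.38],[-4.1,-1.1,0]],[0,[-0.15,0.54,-0.46],[-4.1,-1.1,0]],[0,[-0.13,0.48,-0.52],[-4.1,-1.1,0]]]'

```text
time: 3.25
tool_pos: [513.6, 58.5, 157.8]
tcp_rot: [-89.0, 21.1, -75.2]
ft_force: [0.0, 0.8, 0.9]
finger_gap: -0.2
```

```bash
python3 - <<'E'
from plan import *
rows([(*tip(t,phi_of(t)),phi_of(t)) for t in (145,152,159,166,173,180)])
a=snapshot("scene")[80:260,140:370]
cv2.imwrite("pics/sc4.png",cv2.resize(a,None,fx=3.2,fy=3.2,interpolation=cv2.INTER_CUBIC))
E
```

```text
t 3.25 tip book x,y,z [  5.8  99.6 140.1] tilt 21.1 F [0.  0.8 0.9]
[112. 130.  21.] shift [-0.28  0.35 -0.35] turn [-0.5  0.8  0.7]
[122. 115.  17.] shift [-0.1   0.35 -0.49] turn [-3.6 -1.   0. ]
[129.  98.  13.] shift [-0.08  0.29 -0.53] turn [-3.6 -1.   0. ]
[135.  81.  10.] shift [-0.06  0.22 -0.56] turn [-3.6 -1.  -0. ]
[139.  64.   6.] shift [-0.04  0.15 -0.58] turn [-3.6 -1.   0. ]
[140.  48.   5.] shift [-0.01  0.05 -0.53] turn [-1.  -0.3  0. ]
```

View pics/sc4.png

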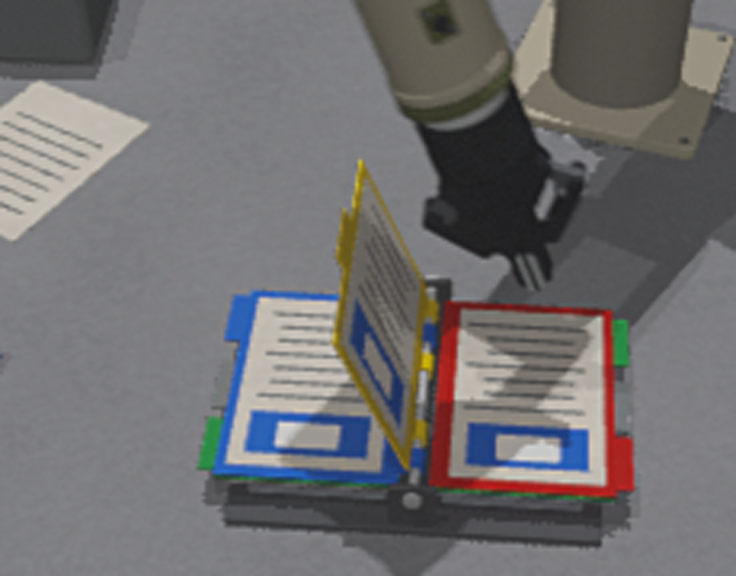

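The crop shows the fingers slipped over the top edge: the leaf stands at about 75–80° at (360,300) and the tool has gone past to the left, touching nothing. I'll go up, back to the right, and engage lower on the leaf.

>>> arm_command --commands '[[0,[0,0,1],[0,0,0]],[0,[0,0,1],[0,0,0]],[0,[0,0,1],[0,0,0]],[0,[0,0,1],[0,0,0]],[0,[0,0,0.5],[0,0,0]]]'

```text
time: 3.72
tool_pos: [507.0, 66.1, 296.6]
tcp_rot: [-89.6, 21.2, -75.0]
ft_force: [0.4, 0.0, 0.9]
finger_gap: -0.1
```

>>> arm_command --commands '[[0,[0.22,-0.9,0],[0,0.7,0.7]],[0,[0.22,-0.9,0],[0,0,0]],[0,[0.22,-0.9,0],[0,0,0]],[0,[0.22,-0.9,0],[0,0,0]],[0,[0.22,-0.9,0],[0,0,0]]]'

```text
time: 4.13
tool_pos: [544.3, -71.4, 313.7]
tcp_rot: [-89.3, 21.0, -73.8]
ft_force: [0.5, 0.6, -0.0]
finger_gap: 0.1
```

>>> arm_command --commands '[[0,[0.22,-0.9,0],[0,0,0]],[0,[0.22,-0.9,0],[6,1.6,0]],[0,[0.22,-0.9,0],[6,1.6,0]],[0,[0.22,-0.9,0],[6,1.6,0]]]'

```text
time: 4.47
tool_pos: [573.4, -184.2, 327.3]
tcp_rot: [-87.6, 39.3, -72.6]
ft_force: [2.3, 0.6, 0.8]
finger_gap: 0.3
```

```bash
python3 - <<'E'
from plan import *
rows([(-110,150,40),(-60,150,40)])
a=snapshot("scene")[80:260,140:370];b=snapshot("top")[150:310,180:370]
cv2.imwrite("pics/st5.png",np.hstack([cv2.resize(a,(400,313)),cv2.resize(b,(372,313))]))
E
```

```text
t 4.47 tip book x,y,z [ 1.000e-01 -1.451e+02  3.127e+02] tilt 39.4 F [2.3 0.6 0.8]
[-110  150   40] shift [-0.3   1.13 -5.43] turn [ 0.1  2.  -0.7]
[-60 150  40] shift [-0.44  1.61  0.  ] turn [0. 0. 0.]
```

View pics/st5.png

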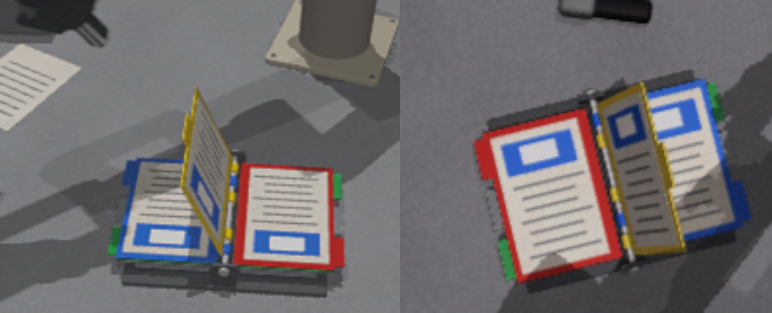

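Tool is clear on the right and the leaf stands at roughly 70°. I'll fit its angle from these corners and come down at y ≈ -140.

```bash
python3 - <<'E'
from plan import *
Y=lambda t,x,r:(x,-r*np.cos(t),45+r*np.sin(t))
S=np.array([(252.1,130),(245.2,191)]);T=np.array([(303.6,192.9),(325.6,277.8)])
f=lambda t:np.r_[proj("scene",book(p,[Y(t[0],-105,158),Y(t[0],105,158)]))-S,proj("top",book(p,[Y(t[0],105,158),Y(t[0],-105,158)]))-T].ravel()
r=least_squares(f,[1.2]);print(np.degrees(r.x),r.fun.round(1))
E
```

```text
[68.25141869] [ 1.  -0.2 -0.9 -3.3  0.4 -1.2  0.6  1.1]
```

>>> arm_command --commands '[[0,[0,0.05,-0.95],[0,1,-0.7]],[0,[0,0,-0.95],[0,1,0]],[0,[0,0,-0.95],[0,0,0]],[0,[0,0,-0.95],[0,0,0]],[0,[0,0,-0.95],[0,0,0]]]'

```text
time: 4.98
tool_pos: [574.9, -197.5, 167.2]
tcp_rot: [-91.3, 40.8, -76.8]
ft_force: [0.1, -0.1, 0.4]
finger_gap: 0.1
```

```bash
python3 - <<'E'
from plan import *
k=dict(r=105,h=10)
rows([(-110,140,40)]+[(*tip(t,40,**k),40) for t in (70,78,86,94,102)])
E
```

```text
t 4.98 tip book x,y,z [  -2.4 -157.9  152.9] tilt 40.9 F [ 0.1 -0.1  0.4]
[-110  140   40] shift [-0.34  1.57 -0.42] turn [-0.6 -1.2  1. ]
[-46. 140.  40.] shift [-0.56  2.05 -0.  ] turn [0. 0. 0.]
[-32. 146.  40.] shift [-0.12  0.46  0.19] turn [0. 0. 0.]
[-17. 149.  40.] shift [-0.13  0.48  0.12] turn [0. 0. 0.]
[ -1. 150.  40.] shift [-0.14  0.5   0.04] turn [0. 0. 0.]
[ 14. 149.  40.] shift [-0.14  0.5  -0.04] turn [0. 0. 0.]
```

>>> arm_command --commands '[[0,[-0.17,0.75,-0.1],[1.5,0,0.5]],[0,[-0.17,0.75,-0.1],[1.5,0,0.5]],[0,[-0.18,0.65,-0.1],[0,0,0]],[0,[-0.18,0.65,-0.05],[0,0,0]],[0,[-0.14,0.5,0.05],[0,0,0]]]'

```text
time: 5.4
tool_pos: [546.4, -99.3, 151.7]
tcp_rot: [-91.0, 44.3, -75.9]
ft_force: [0.6, -0.5, -0.7]
finger_gap: -0.1
```

```bash
python3 - <<'E'
from plan import *
k=dict(r=112,h=10)
rows([(*tip(t,42,**k),42) for t in (70,78,86,94,102)])
E
```

```text
t 5.4 tip book x,y,z [ -4.2 -54.9 138.1] tilt 44.3 F [ 0.6 -0.5 -0.7]
[-48. 147.  42.] shift [0.07 0.26 0.3 ] turn [-2.1 -1.3  0.4]
[-33. 152.  42.] shift [-0.13  0.49  0.2 ] turn [0. 0. 0.]
[-17. 156.  42.] shift [-0.14  0.52  0.12] turn [0. 0. 0.]
[ -1. 157.  42.] shift [-0.14  0.53  0.04] turn [0. 0. 0.]
[ 16. 156.  42.] shift [-0.15  0.54 -0.04] turn [0. 0. 0.]
```

>>> arm_command --commands '[[0,[-0.06,0.4,0.3],[-2,-1.2,0]],[0,[-0.13,0.49,0.2],[0,0,0]],[0,[-0.14,0.52,0.05],[0,0,0]],[0,[-0.14,0.53,0],[0,0,0]],[0,[-0.15,0.54,-0.1],[0,0,0]]]'

```text
time: 5.82
tool_pos: [529.2, -24.9, 172.0]
tcp_rot: [-89.8, 41.7, -75.2]
ft_force: [0.8, -1.3, 0.8]
finger_gap: 0.4
```

```bash
python3 - <<'E'
from plan import *
k=dict(r=112,h=10)
rows([(*tip(t,38,**k),38) for t in (102,110,118,126,134)])
a=snapshot("scene")[80:260,140:370]
cv2.imwrite("pics/sc6.png",cv2.resize(a,(500,391)))
E
```

```text
t 5.82 tip book x,y,z [ -1.1  20.8 157.9] tilt 41.7 F [ 0.8 -1.3  0.8]
[ 16. 156.  38.] shift [ 0.08 -0.13 -0.03] turn [-3.6 -0.8  0.5]
[ 32. 153.  38.] shift [-0.14  0.53 -0.12] turn [0. 0. 0.]
[ 48. 147.  38.] shift [-0.14  0.51 -0.2 ] turn [0. 0. 0.]
[ 62. 138.  38.] shift [-0.13  0.47 -0.28] turn [0. 0. 0.]
[ 76. 128.  38.] shift [-0.12  0.43 -0.35] turn [0. 0. 0.]
```

View pics/sc6.png

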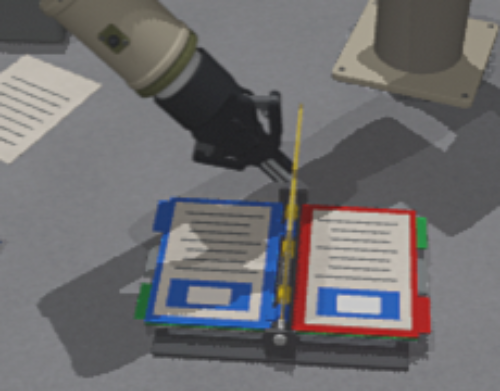

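The leaf is just past upright, with the fingertip on its right face at mid-height; knuckles are clear. Continuing.

>>> arm_command --commands '[[0,[-0.1,0.5,-0.2],[-1.5,0,0]],[0,[-0.14,0.53,-0.25],[-1,0,0]],[0,[-0.14,0.5,-0.3],[-2,-0.5,0]],[0,[-0.13,0.47,-0.35],[-3,-1,0]]]'

```text
time: 6.2
tool_pos: [516.6, 34.1, 143.6]
tcp_rot: [-89.9, 33.7, -75.5]
ft_force: [0.8, 0.1, 0.2]
finger_gap: -0.2
```

```bash
python3 - <<'E'
from plan import *
k=dict(r=112,h=10)
rows([(*tip(t,f,**k),f) for t,f in ((134,30),(142,26),(150,22),(158,18),(166,14))])
a=snapshot("scene")[80:260,140:370]
cv2.imwrite("pics/sc7.png",cv2.resize(a,(500,391)))
E
```

```text
t 6.2 tip book x,y,z [  2.2  79.  127.8] tilt 33.7 F [0.8 0.1 0.2]
[ 75. 129.  30.] shift [-0.04 -0.12  0.05] turn [-3.6 -0.9  0.7]
[ 86. 117.  26.] shift [-0.11  0.4  -0.37] turn [-3.9 -1.  -0. ]
[ 96. 104.  22.] shift [-0.09  0.34 -0.42] turn [-3.9 -1.   0. ]
[103.  89.  18.] shift [-0.08  0.28 -0.47] turn [-3.9 -1.   0. ]
[108.  74.  14.] shift [-0.06  0.21 -0.5 ] turn [-3.9 -1.  -0. ]
```

View pics/sc7.png

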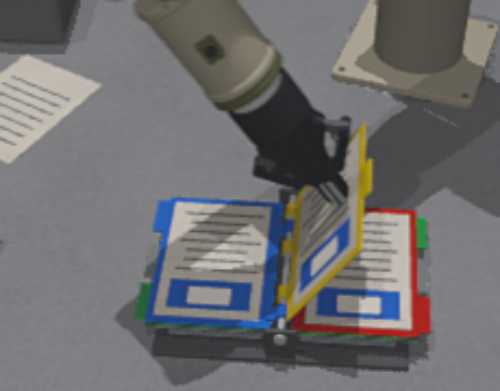

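Leaf is at about 130° with the fingertip on its face. I'll keep the tilt for now so the knuckles stay clear.

>>> arm_command --commands '[[0,[-0.11,0.35,-0.4],[0,0,0]],[0,[-0.1,0.36,-0.42],[0,0,0]],[0,[-0.08,0.3,-0.47],[-2,-0.5,0]],[0,[-0.07,0.24,-0.5],[-3,-0.8,0]]]'

```text
time: 6.58
tool_pos: [509.3, 73.0, 94.9]
tcp_rot: [-89.4, 28.0, -75.2]
ft_force: [-0.3, 1.0, 0.3]
finger_gap: 0.2
```

```bash
python3 - <<'E'
from plan import *
k=dict(r=112,h=10)
rows([(*tip(t,f,**k),f) for t,f in ((162,25),(168,20),(174,18),(180,18))])
E
```

```text
t 6.58 tip book x,y,z [  5.4 116.8  78.2] tilt 28.0 F [-0.3  1.   0.3]
[106.  82.  25.] shift [-0.08 -0.37  0.15] turn [-3.  -0.2  0.6]
[109.  71.  20.] shift [-0.04  0.15 -0.35] turn [-4.8 -1.3  0. ]
[111.  60.  18.] shift [-0.02  0.09 -0.35] turn [-1.9 -0.5  0. ]
[112.  50.  18.] shift [-0.01  0.03 -0.36] turn [0. 0. 0.]
```

Near 163° now. I'll press down in gentle steps until the force shows.

>>> arm_command --commands '[[0,[0,0,-0.35],[-4,-1,0]],[0,[0,0,-0.35],[-4,-1,0]],[0,[0,0,-0.2],[-2,-0.5,0]]]'

```text
time: 6.83
tool_pos: [510.9, 72.4, 69.0]
tcp_rot: [-89.4, 17.3, -75.3]
ft_force: [-0.4, 1.2, 0.5]
finger_gap: 0.3
```

>>> arm_command --commands '[[0,[0,0,-0.12],[0,0,0]],[0,[0,0,-0.12],[0,0,0]]]'

```text
time: 7.0
tool_pos: [512.3, 73.2, 64.0]
tcp_rot: [-89.3, 17.2, -75.1]
ft_force: [0.3, 0.1, 0.1]
finger_gap: 0.2
```

```bash
python3 -c "
from plan import *
state()"
```

```text
t 7.0 tip book x,y,z [  8.4 112.9  45.8] tilt 17.2 F [0.3 0.1 0.1]
```

>>> arm_command --commands '[[0,[0,0,-0.12],[0,0,0]],[0,[0,0,-0.1],[0,0,0]]]'

```text
time: 7.17
tool_pos: [513.5, 72.6, 58.3]
tcp_rot: [-89.2, 17.3, -75.1]
ft_force: [0.0, 0.1, 1.1]
finger_gap: -0.1
```

```bash
python3 - <<'E'
from plan import *
state()
a=snapshot("scene")[80:260,140:370]
cv2.imwrite("pics/sc8.png",cv2.resize(a,(500,391)))
E
```

```text
t 7.17 tip book x,y,z [  9.4 112.   40.1] tilt 17.3 F [0.  0.1 1.1]
```

View pics/sc8.png

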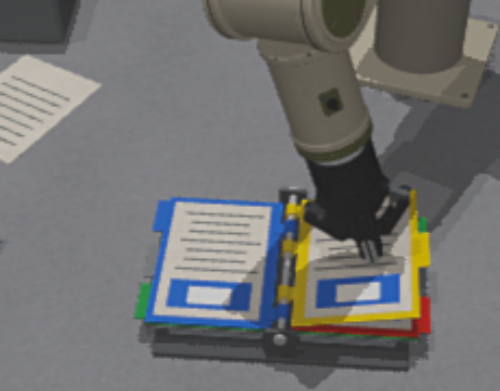

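The leaf is nearly down (about 170°) with a red strip still showing under it, so the real tip is some mm shorter than assumed. I'll press on.

>>> arm_command --commands '[[0,[0,0,-0.12],[0,0,0]],[0,[0,0,-0.12],[0,0,0]]]'

```text
time: 7.38
tool_pos: [514.2, 71.4, 50.5]
tcp_rot: [-89.2, 17.3, -75.2]
ft_force: [-0.7, 0.6, 0.8]
finger_gap: 0.1
```

>>> arm_command --commands '[[0,[0,0,-0.12],[0,0,0]],[0,[0,0,-0.1],[0,0,0]]]'

```text
time: 7.55
tool_pos: [514.2, 70.8, 43.0]
tcp_rot: [-89.2, 17.4, -75.3]
ft_force: [-0.8, 0.6, -0.1]
finger_gap: -0.5
```

Force still shows nothing though the TCP reads z=43, so this disagrees with the model. I'll use the last picture, with the projected tip and flat-leaf outline drawn in.

```bash
python3 - <<'E'
from plan import *
P,R=state();s=sense();print(s["ft_force"],s["joint_efforts"])
for n,(r0,r1,c0,c1) in (("scene",(120,240,230,370)),("top",(175,310,205,350))):
    a=snapshot(n)[r0:r1,c0:c1];k=390/(c1-c0);a=cv2.resize(a,None,fx=k,fy=k,interpolation=cv2.INTER_CUBIC)
    pr=lambda Q:((proj(n,Q)-(c0,r0))*k).round().astype(int)
    cv2.polylines(a,[pr(book(p,[(105,158,46.5),(-105,158,46.5),(-105,5,46.5),(105,5,46.5)]))],True,(0,255,0),1)
    d=R.as_matrix()[:,1]
    for q,c in zip(pr([P,P+19*d]),((255,0,255),(0,0,255))):cv2.circle(a,tuple(map(int,q)),3,c,1)
    out=a if n=="scene" else np.hstack([out,cv2.resize(a,(390,out.shape[0]))]) 
cv2.imwrite("pics/ov.png",out);print(out.shape)
E
```

```text
t 7.55 tip book x,y,z [  9.6 110.1  24.8] tilt 17.4 F [-0.8  0.6 -0.1]
[-0.76697712  0.57964437 -0.10122232] [-1.70015437e-01 -5.12929416e+01 -4.30111027e+01  1.69420335e+00
  1.06820941e+00  3.91686964e-02]
(334, 780, 3)
```

View pics/ov.png

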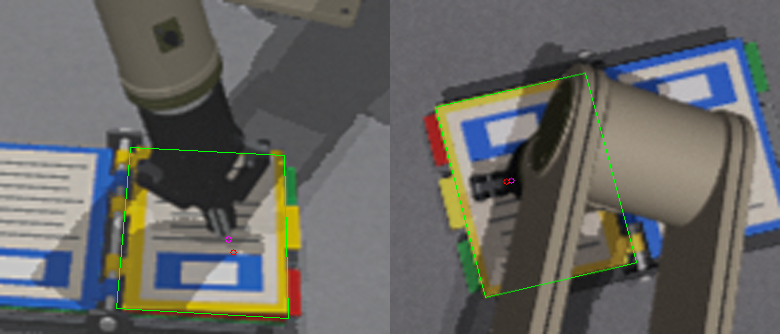

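The overlay shows the yellow leaf's outline now on the flat-leaf outline. The real tip shows at (222,235), up by the magenta TCP mark rather than the red nose mark. So contact is just at flat, and I'll press until a clear force shows.

>>> arm_command --commands '[[0,[0,0,-0.12],[0,0,0]],[0,[0,0,0],[0,0,0]]]'

```text
time: 7.82
tool_pos: [514.3, 70.8, 39.1]
tcp_rot: [-89.2, 17.4, -75.3]
ft_force: [0.2, 0.8, 1.0]
finger_gap: 0.2
```

>>> arm_command --commands '[[0,[0,0,-0.12],[0,0,0]],[0,[0,0,0],[0,0,0]]]'

```text
time: 7.98
tool_pos: [515.2, 70.8, 38.8]
tcp_rot: [-89.1, 17.4, -75.2]
ft_force: [-2.0, 0.5, 3.9]
finger_gap: 0.2
```

Stopped at z≈39 with force rising. A bit more.

>>> arm_command --commands '[[0,[0,0,-0.15],[0,0,0]],[0,[0,0,-0.1],[0,0,0]]]'

```text
time: 8.15
tool_pos: [516.1, 70.7, 37.6]
tcp_rot: [-89.1, 17.5, -75.0]
ft_force: [-19.7, -5.4, 36.3]
finger_gap: -0.1
```

>>> arm_command --commands '[[0,[0,0,-0.25],[0,0,0]],[0,[0,0,-0.25],[0,0,0]]]'

```text
time: 8.32
tool_pos: [516.6, 70.6, 36.2]
tcp_rot: [-89.1, 17.7, -74.7]
ft_force: [-43.7, -12.2, 88.3]
finger_gap: 0.0
```

Firm against the stop (88 N, under the 120 limit). Lifting off straight up.

>>> arm_command --commands '[[0,[0,0,0.3],[0,0,0]],[0,[0,0,0.6],[0,0,0]],[0,[0,0,1],[0,0,0]],[0,[0,0,1],[0,0,0]],[0,[0,0,1],[0,0,0]]]'

```text
time: 8.73
tool_pos: [511.7, 70.8, 155.5]
tcp_rot: [-89.7, 17.9, -74.7]
ft_force: [-0.1, 0.8, -0.8]
finger_gap: 0.4
```

>>> arm_command --commands '[[0,[0,0,1],[0,0,0]],[0,[-0.5,-0.3,1],[0,0,0]],[0,[-0.9,0,0.8],[0,0,0]],[0,[-0.9,0,0.5],[0,0,0]],[0,[0,0,0],[0,0,0]]]'

```text
time: 9.15
tool_pos: [442.7, 61.5, 266.4]
tcp_rot: [-89.1, 17.6, -74.5]
ft_force: [-0.4, -0.6, 0.1]
finger_gap: -0.3
```

```bash
python3 - <<'E'
from plan import *
state()
b=snapshot("scene");a0=cv2.imread("pics/scene0.png");cv2.imwrite("pics/end.png",b)
# other things: image difference by region (scene view)
for n,(r0,r1,c0,c1) in dict(bin=(165,230,70,145),scanner=(255,325,210,280),carton=(250,305,435,505),marker=(165,215,415,445)).items():
    print(n,"shift px",np.round(cv2.phaseCorrelate(*[np.float64(cv2.cvtColor(i[r0:r1,c0:c1],6)) for i in(a0,b)])[0],2))
# yellow leaf outer corners: hue mask extremes on the left side, blue right edge vs model
h=cv2.cvtColor(b,cv2.COLOR_BGR2HSV);m=cv2.inRange(h,(22,120,60),(33,255,255));m[:130]=0;m[260:]=0;m[:,:272]=0;m[:,360:]=0
k,l,st,ce=cv2.connectedComponentsWithStats(m);i=1+st[1:,4].argmax();ys,xs=np.nonzero(l==i)
print("yellow extent cols",xs.min(),xs.max(),"rows",ys.min(),ys.max(),"area",len(xs))
Q=np.c_[xs,ys];print("corners BR,TR",Q[(xs+ys).argmax()],Q[(xs-ys).argmax()])
for t in(180,177,174,170):
    t=np.radians(t);Y=lambda x,r:(x,-r*np.cos(t)+1.5*np.sin(t),45+r*np.sin(t)-1.5*np.cos(t))
    print(round(np.degrees(t)),proj("scene",book(p,[Y(105,158),Y(-105,158),Y(-27.5,172),Y(27.5,172)])).round(1).tolist())
bl=cv2.inRange(h,(105,150,60),(125,255,255))
cv2.imwrite("pics/endz.png",b)
print("blue near/far outer model",proj("scene",book(p,[(105,-158,42),(-42.5,-172,42),(-97.5,-172,42)])).round(1).tolist(), "blue mask min col",np.nonzero(bl[150:250,190:270].any(0))[0][0]+190)
E
```

```text
t 9.15 tip book x,y,z [-61.9 119.9 248.2] tilt 17.6 F [-0.4 -0.6  0.1]
bin shift px [0.53 0.01]
scanner shift px [-0.02 -0.04]
carton shift px [ 0.02 -0.  ]
marker shift px [-0.03  0.02]
yellow extent cols 272 337 rows 173 233 area 938
corners BR,TR [332 233] [330 176]
180 [[333.2, 234.2], [331.9, 175.7], [337.6, 196.1], [338.1, 211.4]]
177 [[333.5, 232.1], [332.1, 173.6], [337.9, 193.7], [338.5, 209.0]]
174 [[333.7, 229.9], [332.2, 171.4], [338.1, 191.4], [338.6, 206.7]]
170 [[333.6, 227.0], [332.1, 168.4], [338.0, 188.1], [338.5, 203.5]]
blue near/far outer model [[206.6, 227.7], [210.3, 185.9], [213.3, 172.1]] blue mask min col 206
```

The corners match the flat model, so I'm handing in.

```bash
python3 -c "
from bench import *
print(sense()['qd'].round(2));print(hand_in())"
```

```text
[ 0.39  4.19  0.31 -0.02 -3.1  -0.09]
the job is handed in; nothing more can be done
None
```

The yellow leaf was turned over the spine with the shut fingertips and pressed flat on the left. I lifted the arm clear and handed the job in at about 9 s; no verdict was reported.

**First try slipped:** I pushed the leaf from 37° to about 68°, then the fingertips slid over its edge. I went back over it, took it lower on its face and turned it the rest of the way at moderate speed.

**Last checks:**
- **Yellow leaf:** its outer corners are within about 1 px of the flat model in the scene camera, which is roughly 0.03 rad. Before lifting off I had pressed it against its stop.
- **Blue leaf:** its outer edge is where the model puts it lying flat.
- **Other things:** the scanner, carton and marker did not shift in the picture. The bin region moved 0.5 px, which is probably lighting or the arm's shadow.
- **Robot:** the wrist force was about zero after lift-off. The joints were still settling at up to 4 degrees/s at hand-in, with the tip about 200 mm above the leaf.

**What disagreed:**
- **Fingertip position:** the fingertips met the flat leaf with the TCP reading z ≈ 39 mm. With the stated 19 mm nose, contact should have come about 25 mm higher; in the picture the tip appeared near the TCP. That probably explains the slip.
- **Final press:** the last step at the stop rose to about 88 N vertical (about 99 N in all). That is harder than I meant, but under the 120 N wrist limit.
- **Final picture:** I could not view it because the viewer's limit of 12 was reached, so the end checks are numerical only.

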